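Clamp a specimen carrier in an inclined bench vise

ROBOT

A 6-joint arm with a two-finger parallel gripper is mounted at the origin on a cart in front of the work surface, level with it; the furniture and walls round the work are solid. World frame = base frame: x ahead of the robot, y to its left, z up, the work surface at z = 0. Lengths are in m, angles in rad, forces in N, time in s.
With the tool pointing down it reaches from about 0.35 to 0.925 m from the base axis. Payload 6.4 kg.
Tool frame: the origin (TCP) lies midway between the tips of the shut fingers; the grasp point (between the pads) lies 19 mm behind it; z points along the fingers, y is the line along which they close (so a half turn about z gives the same grasp; the last joint's range is limited). The gripper opens to 85 mm and grips with 20 to 120 N. Pads are 22 mm wide; open, the fingers measure 114 mm over their backs; the gripper's body (76 mm by 85 mm) begins 54 mm behind the grasp point. The pads swing forward as they close: fully open they stand 13 mm farther back than shut.
Start: joints at [-1.323, 0.245, 1.558, -0, 1.339, -0.174], TCP at [0.266, -0.593, 0.231] pointing down, gripper open.
Joint ranges: [-3.13, 3.13], [-1.02, 2.26], [0.13, 2.54], [-0.95, 4.09], [0.21, 2.88], [-2.74, 2.74]. Speed limits (rad/s): [2.57, 2.57, 3.14, 3.14, 3.14, 3.14].

INTERFACE

Orientations are given as a unit quaternion [w, x, y, z].
In Python, from plant import manip, optics gives the robot as it stands. Calls block until the motion is done:
- manip.movep(position, orientation): joint-space move of the TCP to a pose.
- manip.move_linear(position, vel=0.15, orientation=None, f_stop=None): straight line of the TCP; orientation=None keeps the orientation; vel is the mean speed in m/s. With f_stop (N) it stops when the force on the tool has changed by that much, and returns True; else False.
- manip.set_joints(angles): joint-space move.
- manip.ungrasp() and manip.grasp(f_grip=None): open the fingers fully, or close them until they stop; f_grip is the grip in N (None keeps the last).
- manip.dwell(seconds).
- manip.ik(position, orientation): joint angles nearest the present ones, or None.
- manip.sense(): the state.
- optics.snapshot(name): name is "side" or "top"; returns the picture (420x560x3 uint8, red, green, blue); there is no depth.
- optics.camera_model(name): a dict with "mtx" (3x3 intrinsics, pixels), "extrinsics" (4x4, takes a point from world to camera coordinates). Camera axes: x right, y up, looking along -z (the intrinsics and any distortion apply to the point x, -y, -z); pixel columns grow to the right and rows downward; lengths in m; the calibration is good to about 2 mm. A picture is of the moment at which its call begins. camera_model takes no time and is no camera call.
A pose or a line that the arm cannot do raises manip.MotionError and nothing moves.
- manip.sign_off(): hands the job in; it is judged then, once.
The state is a dict: "time_s": time; "joint_pos": joint angles; "dq": joint speeds; "joint_efforts": joint torques, N m; "position": TCP position; "tcp_rot": TCP orientation; "contact_force": force on the tool from outside, world axes, zero at the start; "moment": the same for the moment, N m; "width": opening from 0.0 (shut) to 1.0 (fully open); "finger_force": force on a finger pad.
Only numpy, scipy, OpenCV 4.12 (cv2) and the standard library are available. Lean on these libraries where they do the work, as an engineer would, in place of code of your own. Each camera call takes 0.05 s, during which the arm holds its last target. There are 200 camera calls.

TASK

Lift the blue specimen carrier straight up off the two dowels of its black base, keeping it level until it is clear, and set it flat on the two steel parallels of the inclined green vise, midway across, with its long side running from jaw to jaw. While it sits flat, press it firmly up against the fixed (upper) jaw, then let go and push the sliding (lower) jaw up the bed until the carrier is firmly clamped between the two jaws, and leave it so. Press firmly but do not ram or force the vise, and leave the beaker, dropper bottle, jar and tape where they stand.

Things in the scene. Friction and masses are not known exactly. Their poses are not given: they have to be found in the camera images.
- carrier_center (a point): centre (half-way up) of the loose blue carrier block: 60 mm long (its x), 36 mm wide (y), 24 mm high (z), about 0.15 kg, same either way round; plain flat sides, two through holes of 9.5 mm at x = +-20 mm, an amber disc (1.4 mm proud) amid its top. At the start it stands on the dowel base, its x along the base's x.
- dowel_base: fixed black base bar, 84 mm (x) by 30 mm (y) by 16 mm high, origin at the centre of its underside. Two steel dowels, 8 mm thick, at x = +-20 mm rise 14 mm above its top through the carrier's holes (0.75 mm play all round). The carrier rests on its top, centre 28 mm above the table, overhanging 3 mm on each long side; free after 14 mm of lift.
- vise_bed: inclined bed of the green vise (fixed). Origin on the middle line of its top face, 78 mm above the table; x runs up the slope at 25 degrees (roughly away from the robot), y across, z square to the face. Bed 76 mm wide, x = -100 to +80 mm. Two steel parallels lie on it at y = +-11 mm: 6 mm wide, 12 mm high, x = -12 to +44 mm, rough: the carrier stays when let go, and sticks if pressed down hard while slid.
- fixed_jaw: fixed jaw at the upper end of the bed, its steel face at bed x = +45 mm; 70 mm wide (y), 34 mm high above the bed. Its frame is the same as the bed's (origin on the bed, not at the jaw). The vise's foot is 175 by 92 mm.
- sliding_jaw (a joint): travel in m of the sliding jaw at the lower end: 0 = wide open, growing up the slope (limit 0.040); starts at 0 to 0.012. Its pad's face is at bed x = -45 mm + travel, so it meets a carrier that touches the fixed jaw at travel 0.030. It slides with about 9 N of drag (10 N uphill with its weight) and stays where it is left.
- jaw_back (a point): middle of the flat rear (lower) face of the sliding jaw, at bed x = -80 mm + travel, 22 mm above the bed's face; the jaw is 70 mm wide and 34.5 mm high above the bed. Push here, up the slope (bed +x); axes as the bed's. Open space and bare bed for 20 mm below it.
- jaw_pad: steel pad on the front of the sliding jaw (66 mm wide, 14 to 34 mm above the bed) on springs of 4 N per mm with 3 mm of give, then solid. With the carrier between the jaws, pushing the sliding jaw compresses it: a push of 16 to 20 N in all leaves about 6 N of clamping when let go. Frame parallel to the bed's, origin on the bed's face, not at the pad.
- clamp_place (a point): where the carrier's centre is when it is seated on the parallels, midway across and touching the fixed jaw: bed x = 15, y = 0, z = 24 mm; axes as the bed's
- beaker: small empty glass beaker, 53 mm wide, 64 mm tall; loose bystander, origin at the centre of its underside
- dropper: white dropper bottle with red bulb, 37 mm wide, 102 mm tall; loose bystander, origin at the centre of its underside
- jar: white porcelain jar with lid, 63 mm wide, 86 mm tall; loose bystander, origin at the centre of its underside
- tape: roll of beige tape lying flat, 96 mm across, 25 mm high; loose bystander, origin at the centre of its underside
Things that resemble listed ones, but are neither listed nor needed, are in the scene too. Leave any brown or pink look-alike of the dowel_base alone.

How it is judged:
By the outcome, as a careful person would: the job done as asked, in the order asked, and still so for the second after the job is handed in, with the robot touching nothing.
It also fails if it takes over 59 s, if anything falls off the work surface, if the arm or the gripper's body presses on something with over 40 N, if the wrist force passes 120 N, or if a joint passes its speed limit or range.

## Working session

There is one attempt and no reset: what is moved stays moved. The work goes in short steps, each a Python script; the robot and the scene stay as the last script left them, time stands still between calls to the robot, and variables do not carry over. Pictures are saved under pics/ and viewed, at most 10 in all, crops included, and the job is handed in when it is done.

```bash
ls; mkdir -p pics; python3 - <<'E'
from plant import manip, optics
import cv2
for n in ["side","top"]:
    im=optics.snapshot(n); cv2.imwrite(f"pics/{n}0.png",im[:,:,::-1])
    c=optics.camera_model(n); print(n,c)
print(manip.sense())
E
```

```text
pics
side {'mtx': array([[491.51588315,   0.        , 285.68165537],
       [  0.        , 491.51588315, 211.38359058],
       [  0.        ,   0.        ,   1.        ]]), 'extrinsics': array([[-0.94421518, -0.32896039,  0.0155806 ,  0.49123471],
       [ 0.15781716, -0.41044463,  0.89812524, -0.16330537],
       [-0.28905266,  0.85048237,  0.43946364, -1.30337961],
       [ 0.        ,  0.        ,  0.        ,  1.        ]])}
top {'mtx': array([[488.53969635,   0.        , 277.70335743],
       [  0.        , 488.53969635, 209.00469149],
       [  0.        ,   0.        ,   1.        ]]), 'extrinsics': array([[-0.01081248, -0.99979095, -0.01735385,  0.00514947],
       [ 0.98126224, -0.01394771,  0.19217146, -0.52677921],
       [-0.19237333, -0.01495083,  0.98120792, -1.29557039],
       [ 0.        ,  0.        ,  0.        ,  1.        ]])}
{'time_s': 0.1, 'joint_pos': array([-1.32310417e+00,  2.45738391e-01,  1.55893637e+00,  1.86654651e-05,
        1.33869030e+00, -1.74114222e-01]), 'dq': array([-6.57782061e-04, -1.19222697e-03, -2.30468249e-03,  6.15363447e-05,
        2.72844535e-03, -9.17376390e-05]), 'joint_efforts': array([ 1.07971377e-03, -4.30671573e+01, -3.27128112e+01, -1.19361534e-04,
        2.86873867e-03, -1.04884123e-05]), 'position': array([ 0.26598864, -0.59251916,  0.23027046]), 'tcp_rot': array([-8.85939016e-04,  9.77842304e-01,  2.09340974e-01, -2.35207854e-05]), 'contact_force': array([3.89423193e-01, 3.24010543e-01, 1.35775613e-04]), 'moment': array([-0.05572328, -0.03493861, -0.02563312]), 'finger_force': 0.0, 'width': 0.9977912323424121}
```

View pics/side0.png

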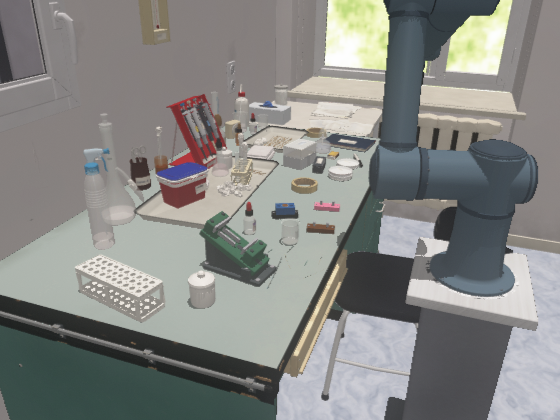

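View pics/top0.png

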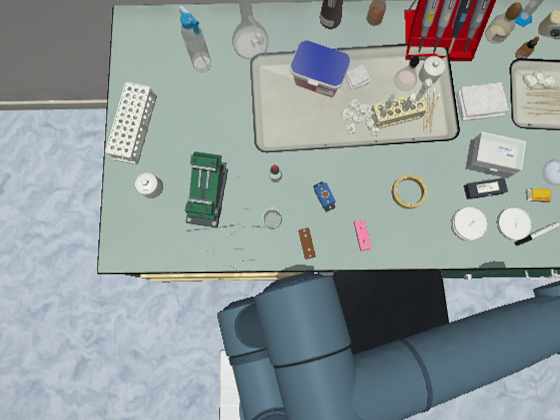

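The side view shows the vise near (237,250) and the carrier on its base near (285,210). In the top view the vise is near (206,188), the carrier at (324,195), dropper (275,172), beaker (272,217), jar (147,184) and tape (409,191). Next I need enlarged crops.

```bash
python3 - <<'E'
import cv2,numpy as np
t=cv2.imread('pics/top0.png'); s=cv2.imread('pics/side0.png')
def crop(im,x0,y0,w,h,k,step):
    c=cv2.resize(im[y0:y0+h,x0:x0+w],None,fx=k,fy=k,interpolation=cv2.INTER_CUBIC)
    for x in range(-(-x0//step)*step,x0+w,step):
        cv2.line(c,(int((x-x0+.5)*k),0),(int((x-x0+.5)*k),5),(0,0,255),1);cv2.putText(c,str(x),(int((x-x0+.5)*k)-9,15),0,.33,(0,0,255),1)
    for y in range(-(-y0//step)*step,y0+h,step):
        cv2.line(c,(0,int((y-y0+.5)*k)),(5,int((y-y0+.5)*k)),(0,0,255),1);cv2.putText(c,str(y),(6,int((y-y0+.5)*k)+4),0,.33,(0,0,255),1)
    return c
a=crop(t,178,145,56,90,6.5,10); b=crop(t,303,170,45,45,9,5)
H=585
can=np.zeros((H,364+405,3),np.uint8); can[:,:364]=a[:H,:364]; can[:405,364:]=b
cv2.imwrite('pics/topc.png',can)
a=crop(s,190,205,92,84,7,10)[:588]; cv2.imwrite('pics/sidec.png',a[:, :644])
E
```

```text
(no output)
```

View pics/topc.png

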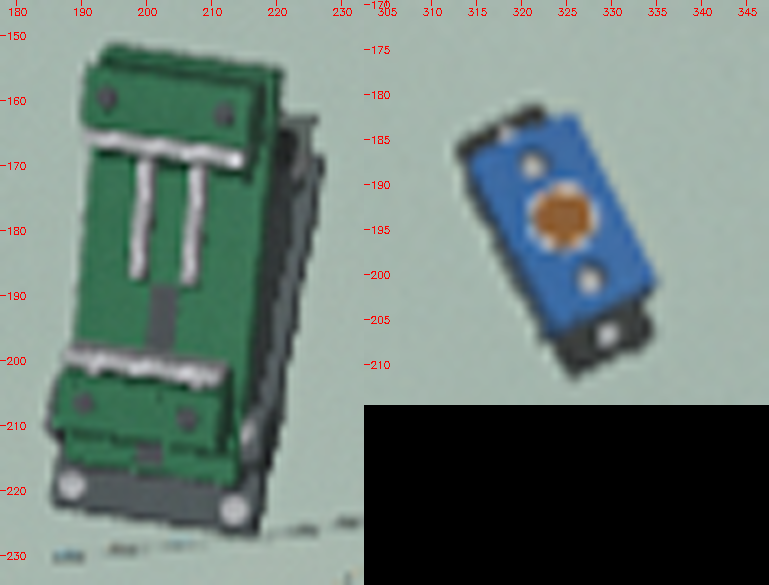

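View pics/sidec.png

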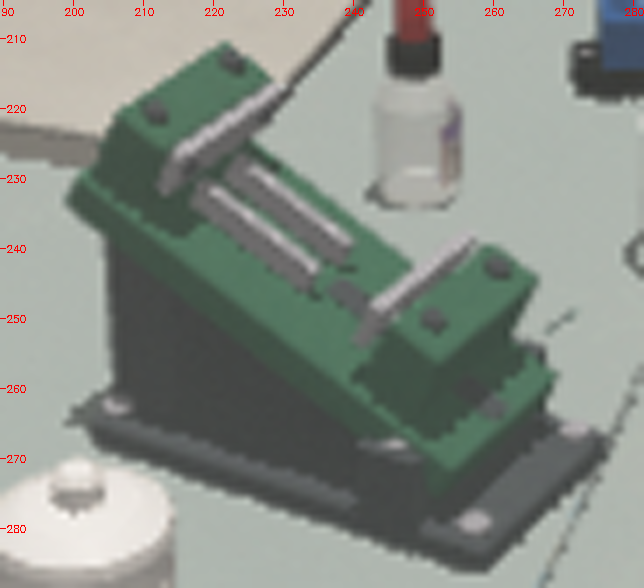

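The top crop shows the parallels' lower ends at about (199,187) and (207,188), and the fixed jaw face edge from (191,166) to (215,170). The carrier's top corners are near (314.3,186), (326.2,182.3), (335,200.6) and (323.2,206.7). The side crop shows the bed's lower corners at (254,271) and (268.5,257.5). I'll fit both poses from these points.

```bash
cat > h.py <<'E'
import numpy as np
from plant import manip, optics
from scipy.spatial.transform import Rotation as R
def proj(n,P):
    c=optics.camera_model(n); E=c['extrinsics']; q=np.atleast_2d(P)@E[:3,:3].T+E[:3,3]
    q=q*[1,-1,-1]; u=q@c['mtx'].T; return u[:,:2]/u[:,2:]
def bedR(yaw): return R.from_euler('z',yaw)*R.from_euler('y',-np.radians(25))
def quat(Rm): q=Rm.as_quat(); return np.array([q[3],q[0],q[1],q[2]])
E
cat > fit.py <<'E'
from h import *
from scipy.optimize import least_squares
T=lambda x,y:(177.5+x/6.5,144.5+y/6.5); S=lambda x,y:(189.5+x/7,204.5+y/7)
V=[('top',(45,35,34),T(88,142)),('top',(45,-35,34),T(241,167)),
('top',(-12,11,12),T(138.5,278)),('top',(-12,-11,12),T(190,285)),
('top',(-100,38,0),T(66,468)),('top',(-100,-38,0),T(237,487)),
('side',(-12,11,12),S(314,268)),('side',(-12,-11,12),S(349,242)),
('side',(-100,38,0),S(452,468)),('side',(-100,-38,0),S(553,372)),('side',(80,38,0),S(84,175)),
('side',(45,35,34),S(170,163)),('side',(45,-35,34),S(285,90))]
J=[('side',(-80,35,34.5),S(437,362)),('side',(-80,-35,34.5),S(540,280)),('side',(-45,33,34),S(374,312)),('side',(-45,-33,34),S(476,240))]
def vise(p,cams=('top','side')):
    o=np.array([p[0],p[1],.078]); r=[]
    for n,P,px in V+J:
        if n not in cams: continue
        P=np.array(P)/1000.+([p[3],0,0] if (n,P,px) in J else 0)
        r.append(proj(n,o+bedR(p[2]).apply(P))[0]-px)
    return np.ravel(r)
for c in (('top','side'),('top',),('side',)):
    f=least_squares(vise,[.55,.2,-.1,.005],args=(c,),loss='soft_l1'); print(c,f.x.round(4)); print(vise(f.x,c).reshape(-1,2).round(1).tolist())
C=lambda x,y:(302.5+(x-364)/9,169.5+y/9)
K=[((30,18,40),C(470,148)),((30,-18,40),C(577,115)),((-30,-18,40),C(657,280)),((-30,18,40),C(550,335)),((0,0,41.4),C(565,217))]
def car(p): return np.ravel([proj('top',np.r_[p[:2],0]+R.from_euler('z',p[2]).apply(np.array(P)/1000.))[0]-px for P,px in K])
f=least_squares(car,[.55,-.1,.5]); print(f.x.round(4),car(f.x).reshape(-1,2).round(1).tolist())
# side check: blue mask near carrier vs projected top/side corners
import cv2
im=cv2.imread('pics/side0.png').astype(int); b,g,r=im[...,0],im[...,1],im[...,2]
m=(b>g+25)&(b>r+50); m[:195]=0; m[225:]=0; m[:,:265]=0;m[:,305:]=0
P=np.array([[x,y,z] for x in(-30,30) for y in(-18,18) for z in(16,40)])/1000.
from scipy.spatial import ConvexHull
u=proj('side',np.r_[f.x[:2],0]+R.from_euler('z',f.x[2]).apply(P))
mod=np.zeros(m.shape,np.uint8); cv2.fillConvexPoly(mod,cv2.convexHull(u.astype(np.float32)).round().astype(int),1)
for q in (m,mod):
    y,x=np.nonzero(q); print(x.mean(),y.mean(),x.min(),x.max(),y.min(),y.max(),len(x))
def ray(n,px,z):
    return least_squares(lambda p:proj(n,np.r_[p,z])[0]-px,[.5,0]).x.round(3)
for nm,px,z in (('dropper',(275,170),.09),('beaker',(272,217),.03),('jar',(147,184),.08)): print(nm,ray('top',px,z))
E
python3 fit.py
```

```text
('top', 'side') [ 0.5994  0.1978 -0.1679  0.0025]
[[-0.7, -0.4], [1.6, -0.4], [0.3, -0.7], [0.3, -0.5], [-0.0, -1.5], [0.4, -0.3], [0.5, 0.8], [0.3, 0.9], [0.2, 1.3], [1.3, 1.1], [-1.6, 0.4], [1.2, 0.5], [0.6, 0.1], [0.8, 1.2], [0.6, 0.6], [-0.7, -0.4], [-1.2, -1.3]]
('top',) [ 0.5978  0.1989 -0.1579  0.005 ]
[[-1.3, 0.3], [1.1, 0.1], [-0.1, -0.0], [-0.1, 0.0], [-0.1, -0.8], [0.3, 0.2]]
('side',) [ 6.023e-01  1.948e-01 -1.642e-01  1.000e-04]
[[0.0, 0.1], [-0.2, 0.1], [-0.3, 0.4], [0.7, 0.3], [-2.0, -0.2], [0.7, -0.2], [0.1, -0.6], [1.1, 0.9], [0.8, 0.4], [-0.5, -0.6], [-1.1, -1.5]]
[ 0.5703 -0.1329  0.3883] [[0.2, 0.7], [0.0, -0.5], [-0.1, 0.4], [-0.0, -0.7], [-0.1, 0.1]]
284.6666666666667 205.22222222222223 276 294 203 207 63
284.94140625 209.22265625 275 295 203 215 256
dropper [0.627 0.004]
beaker [0.508 0.015]
jar [0.596 0.355]
```

```bash
cat > fc.py <<'E'
from h import *; import cv2
from scipy.optimize import minimize
P=np.array([[x,y,z] for x in(-30,30) for y in(-18,18) for z in(16,40)])/1000.
for n,(x0,x1,y0,y1) in (('side',(265,305,195,225)),('top',(305,345,175,215))):
    im=cv2.imread(f'pics/{n}0.png').astype(int); b,g,r=im[...,0],im[...,1],im[...,2]
    m=np.zeros(b.shape,np.uint8); s=np.s_[y0:y1,x0:x1]; m[s]=((b-r>22)|(r-b>40))[s]
    m=cv2.morphologyEx(m,cv2.MORPH_CLOSE,np.ones((5,5)))
    M=cv2.resize(m[s].astype(np.float32),None,fx=8,fy=8,interpolation=cv2.INTER_LINEAR)
    def cost(p):
        u=proj(n,np.r_[p[:2],0]+R.from_euler('z',p[2]*10).apply(P))
        u=((u-[x0,y0]+.5)*8); k=np.zeros(M.shape,np.float32)
        cv2.fillConvexPoly(k,cv2.convexHull(np.float32(u*16)).round().astype(np.int32),1,shift=4)
        return np.abs(k-(M>.5)).sum()/64
    f=minimize(cost,[.5703,-.1329,.0388],method='Nelder-Mead',options=dict(initial_simplex=np.array([[.57,-.133,.039],[.576,-.133,.039],[.57,-.127,.039],[.57,-.133,.045]])))
    print(n,f.x*[1,1,10],f.fun,m.sum())
for o in ([.5703,-.1329,0.388],):
    cz=R.from_euler('z',o[2]); 
    for yw in (o[2],o[2]-np.pi):
        q=quat(R.from_euler('z',yw)*R.from_euler('x',np.pi)); print(manip.ik(np.r_[o[:2],.15],q),manip.ik(np.r_[o[:2],.009],q))
for yw in (-.165,-.165-np.pi,-.165+np.pi):
    Rb=bedR(-.165); q=quat(Rb*R.from_euler('z',0 if yw==-.165 else np.pi)*R.from_euler('x',np.pi))
    for z in (.005,.1): print('v',manip.ik(np.r_[.599,.198,.078]+Rb.apply([.013,0,z]),q))
    print(manip.ik(np.r_[.599,.198,.078]+Rb.apply([-.1,0,.015]),q))
E
python3 fc.py
```

```text
side [ 0.57356849 -0.14050404  0.41508138] 14.03125 222
top [ 0.57174433 -0.13312703  0.42913828] 14.828125 322
[-4.22442170e-01  1.82822767e-01  1.78722771e+00 -4.44089210e-16
  1.17154218e+00  7.60354157e-01] [-4.22442170e-01  3.97159176e-01  1.82483343e+00 -4.44089210e-16
  9.19600043e-01  7.60354157e-01]
[-0.42244217  0.18282277  1.78722771  0.          1.17154218 -2.3812385 ] [-0.42244217  0.39715918  1.82483343  0.          0.91960004 -2.3812385 ]
v [ 0.19503712  0.22305743  1.92183959 -0.26612584  0.60181491  2.12061671]
v [ 0.22340153  0.01390056  1.96954041 -0.23335258  0.7644422   2.09582155]
[ 0.28030806  0.11247935  2.14281547 -0.3760841   0.51856425  2.30945003]
v [ 0.19503712  0.22305743  1.92183959 -0.26612584  0.60181491 -1.02097594]
v [ 0.22340153  0.01390056  1.96954041 -0.23335258  0.7644422  -1.0457711 ]
[ 0.28030806  0.11247935  2.14281547 -0.3760841   0.51856425 -0.83214262]
v [ 0.19503712  0.22305743  1.92183959 -0.26612584  0.60181491 -1.02097594]
v [ 0.22340153  0.01390056  1.96954041 -0.23335258  0.7644422  -1.0457711 ]
[ 0.28030806  0.11247935  2.14281547 -0.3760841   0.51856425 -0.83214262]
```

```bash
cat > g1.py <<'E'
from h import *
yaw=.412; q=quat(R.from_euler('z',yaw)*R.from_euler('x',np.pi)); p=np.array([.572,-.1365])
manip.movep(np.r_[p,.13],q)
print(manip.move_linear(np.r_[p,.010],vel=.1,f_stop=8))
def rep(t):
    s=manip.sense(); Rz=R.from_euler('z',-yaw)
    print(t,round(s['time_s'],2),'w',round(s['width'],4),'ff',round(s['finger_force'],1),'F(c)',Rz.apply(s['contact_force']).round(2),'M',Rz.apply(s['moment']).round(3),s['position'].round(4))
rep('down'); manip.grasp(20); rep('grip'); manip.dwell(.2); rep('grip')
E
python3 g1.py
```

```text
False
down 3.47 w 1.0029 ff 0.0 F(c) [ 0.16 -1.85  0.19] M [ 0.033  0.01  -0.013] [ 0.5726 -0.1368  0.0108]
grip 3.98 w 0.42 ff 20.6 F(c) [-0.51  8.47  8.02] M [1.294 0.16  0.065] [ 0.5712 -0.1347  0.0103]
grip 4.17 w 0.4228 ff 20.6 F(c) [-1.12  8.    7.93] M [1.295 0.073 0.04 ] [ 0.5712 -0.1347  0.0103]
```

```bash
cat > g2.py <<'E'
from h import *
yaw=.412; Rz=R.from_euler('z',yaw)
def rep(t):
    s=manip.sense(); Q=Rz.inv()
    print(t,round(s['time_s'],2),'w',round(s['width'],4),'ff',round(s['finger_force'],1),'F(c)',Q.apply(s['contact_force']).round(2),'M',Q.apply(s['moment']).round(3),s['position'].round(4)); return s
if __name__=='__main__':
    p=np.r_[.572,-.1365,.010]
    for dy in (.0025,.0045):
        manip.move_linear(p+Rz.apply([0,dy,0]),vel=.02); rep(dy)
E
python3 g2.py
```

```text
0.0025 4.45 w 0.4174 ff 20.3 F(c) [-0.01  4.    3.31] M [ 0.593 -0.004 -0.011] [ 0.5711 -0.1339  0.0103]
0.0045 4.7 w 0.418 ff 20.6 F(c) [ 0.57 -3.25  1.79] M [-0.326  0.046  0.113] [ 0.5708 -0.1332  0.0104]
```

```bash
cat > g3.py <<'E'
from g2 import *
p=np.r_[.572,-.1365,.010]+Rz.apply([0,.0036,0])
manip.move_linear(p,vel=.02); manip.grasp(50); s=rep('grip')
manip.move_linear(p+[0,0,.03],vel=.04); rep('lift')
manip.move_linear(p+[0,0,.17],vel=.15); rep('up')
import cv2
o=np.r_[.5980,.1987,.078]; Rb=bedR(-.161); q=quat(Rb*R.from_euler('x',np.pi))
manip.movep(o+Rb.apply([.009,0,.0064+.06]),q)
rep('pre')
for n in('top','side'): cv2.imwrite(f'pics/{n}1.png',optics.snapshot(n)[:,:,::-1])
a=cv2.imread('pics/top1.png')[130:240,150:270]; b=cv2.imread('pics/side1.png')[180:290,180:300]
a,b=[cv2.resize(i,None,fx=3.3,fy=5,interpolation=cv2.INTER_CUBIC) if 0 else cv2.resize(i,None,fx=3.3,fy=3.3,interpolation=cv2.INTER_CUBIC) for i in(a,b)]
cv2.imwrite('pics/c1.png',np.hstack([a,b]))
E
python3 g3.py
```

```text
grip 5.17 w 0.4134 ff 49.9 F(c) [-0.3   0.55  5.82] M [ 0.121  0.158 -0.026] [ 0.5709 -0.1332  0.0105]
lift 6.07 w 0.4141 ff 50.3 F(c) [-0.05 -0.53 -1.9 ] M [ 0.052  0.023 -0.032] [ 0.5702 -0.133   0.0397]
up 7.15 w 0.4126 ff 50.3 F(c) [-0.64 -0.33 -1.24] M [-0.009  0.036  0.027] [ 0.5698 -0.1329  0.1786]
pre 8.43 w 0.4143 ff 50.4 F(c) [ 0.21 -0.47 -1.8 ] M [ 0.15   0.321 -0.026] [0.5786 0.2013 0.1418]
```

View pics/c1.png

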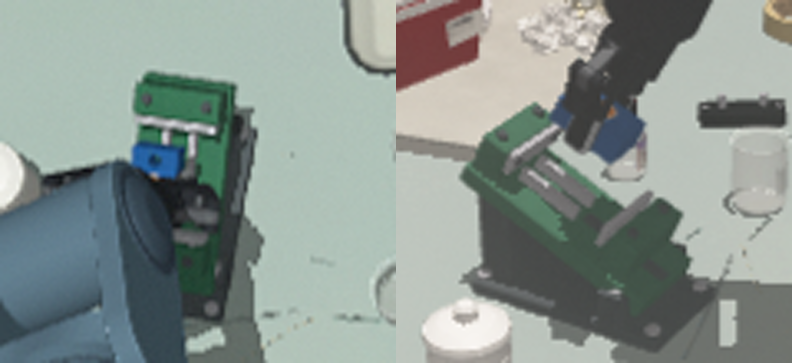

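The picture shows the carrier held at crop (158,158) in the top view, aligned with the bed and above the parallels. The dowel base is empty. I'll lower it until it touches.

```bash
cat > b.py <<'E'
from h import *
o=np.r_[.5980,.1987,.078]; Rb=bedR(-.161); q=quat(Rb*R.from_euler('x',np.pi))
def rep(t):
    s=manip.sense(); F=Rb.inv().apply(s['contact_force']); M=Rb.inv().apply(s['moment']); b=Rb.inv().apply(s['position']-o)*1000
    print(t,round(s['time_s'],2),'w',round(s['width'],3),'F(b)',F.round(2),'M',M.round(3),'pos(b)mm',b.round(2)); return b/1000,F
def go(b,**k): return manip.move_linear(o+Rb.apply(b),orientation=q,**k)
E
cat > g4.py <<'E'
from b import *
go([.009,0,.0164],vel=.08); rep('near')
print(go([.009,0,.0024],vel=.015,f_stop=4)); rep('touch'); manip.dwell(.2); rep('touch')
E
python3 g4.py
```

```text
near 9.3 w 0.418 F(b) [-1.5   1.03 -1.28] M [-0.042  0.389 -0.019] pos(b)mm [ 9.34  0.05 16.54]
True
touch 9.97 w 0.41 F(b) [-0.33 -1.11  5.21] M [-0.078  0.26   0.003] pos(b)mm [ 8.91 -0.03  6.43]
touch 10.18 w 0.414 F(b) [ 0.81 -0.61  5.4 ] M [ 0.02   0.13  -0.038] pos(b)mm [ 8.89 -0.03  6.41]
```

```bash
cat > g5.py <<'E'
from b import *
b,F=rep('now')
print(go([.024,b[1],b[2]],vel=.015,f_stop=14)); rep('jaw'); manip.dwell(.3); rep('jaw')
E
python3 g5.py
```

```text
now 10.18 w 0.414 F(b) [ 0.81 -0.61  5.4 ] M [ 0.02   0.13  -0.038] pos(b)mm [ 8.89 -0.03  6.41]
True
jaw 10.61 w 0.413 F(b) [-0.23  0.09  5.54] M [-0.055  0.179 -0.001] pos(b)mm [ 8.85 -0.04  6.47]
jaw 10.91 w 0.418 F(b) [0.11 0.07 5.4 ] M [ 0.105 -0.024 -0.032] pos(b)mm [ 8.85 -0.02  6.45]
```

```bash
cat > g6.py <<'E'
from b import *
b,F=rep('now'); z=b[2]
for i in range(5):
    z+=.0004; go([b[0],b[1],z],vel=.01); c,F=rep('up')
    if F[2]<0.6: break
x=b[0]
for i in range(7):
    x+=.0015; r=go([x,b[1],z],vel=.015,f_stop=14); c,F=rep(f'slide {x*1e3:.1f} {r}')
    if F[0]<-8 or r: break
E
python3 g6.py
```

```text
now 10.91 w 0.418 F(b) [0.11 0.07 5.4 ] M [ 0.105 -0.024 -0.032] pos(b)mm [ 8.85 -0.02  6.45]
up 11.21 w 0.414 F(b) [-0.23 -0.47  0.01] M [ 0.036  0.296 -0.014] pos(b)mm [ 8.15 -0.24  6.49]
slide 10.3 False 11.46 w 0.412 F(b) [-4.01 -1.37  5.91] M [-0.042  0.784  0.06 ] pos(b)mm [ 8.52 -0.26  6.47]
slide 11.8 False 11.71 w 0.412 F(b) [-5.87 -0.48  5.56] M [0.06  0.936 0.018] pos(b)mm [ 9.57 -0.26  6.45]
slide 13.3 False 11.96 w 0.414 F(b) [-5.78  0.19  6.85] M [0.002 0.956 0.068] pos(b)mm [11.07 -0.22  6.46]
slide 14.8 False 12.21 w 0.413 F(b) [-4.91 -0.45  6.24] M [ 0.145  0.978 -0.009] pos(b)mm [12.58 -0.18  6.46]
slide 16.3 False 12.46 w 0.413 F(b) [-5.84 -0.96  5.9 ] M [0.117 0.951 0.069] pos(b)mm [14.14 -0.19  6.46]
slide 17.8 False 12.71 w 0.416 F(b) [-6.86  0.48  8.95] M [0.058 1.213 0.007] pos(b)mm [15.02 -0.21  6.45]
slide 19.3 False 12.96 w 0.411 F(b) [-12.24   0.06  13.57] M [ 0.106  1.815 -0.029] pos(b)mm [14.97 -0.22  6.42]
```

```bash
cat > g7.py <<'E'
from b import *
y=-.00005; z=.00685
for x,dz in ((.0193,.0008),(.0208,.0012),(.0223,.0016)):
    go([x,y,z+dz],vel=.015); c,F=rep(f'{x},{dz}')
manip.dwell(.3); rep('hold')
E
python3 g7.py
```

```text
0.0193,0.0008 13.21 w 0.413 F(b) [-8.18  2.24  5.02] M [ 0.254  1.35  -0.012] pos(b)mm [14.99 -0.26  6.5 ]
0.0208,0.0012 13.46 w 0.411 F(b) [-11.22   1.94   7.18] M [ 0.363  1.734 -0.062] pos(b)mm [15.01 -0.25  6.54]
0.0223,0.0016 13.71 w 0.412 F(b) [-13.92   2.99   7.18] M [ 0.482  2.216 -0.104] pos(b)mm [14.95 -0.26  6.57]
hold 14.01 w 0.412 F(b) [-14.74   3.44   7.08] M [ 0.502  2.172 -0.098] pos(b)mm [14.99 -0.28  6.58]
```

```bash
cat > g8.py <<'E'
from b import *; import cv2
go([.0172,-.0002,.0072],vel=.03); rep('relax')
manip.ungrasp(); rep('open')
c,_=rep('o'); go([c[0],c[1],.08],vel=.12); go([-.125,0,.11],vel=.2); rep('away')
for n in('top','side'): cv2.imwrite(f'pics/{n}2.png',optics.snapshot(n)[:,:,::-1])
a=cv2.imread('pics/top2.png')[145:235,178:238]; b=cv2.imread('pics/side2.png')[205:295,190:280]
cv2.imwrite('pics/c2.png',np.hstack([cv2.resize(i,None,fx=5.2,fy=5.2,interpolation=cv2.INTER_CUBIC) for i in(a,b)]))
E
python3 g8.py
```

```text
relax 14.33 w 0.413 F(b) [-6.2   2.26  1.22] M [0.489 1.067 0.018] pos(b)mm [15.08 -0.25  6.51]
open 14.88 w 1.005 F(b) [ 0.77  0.22 -1.11] M [-0.014  0.232 -0.004] pos(b)mm [17.52 -0.24  7.3 ]
o 14.88 w 1.005 F(b) [ 0.77  0.22 -1.11] M [-0.014  0.232 -0.004] pos(b)mm [17.52 -0.24  7.3 ]
away 16.52 w 0.998 F(b) [-0.05  0.77  0.02] M [-0.003  0.228  0.001] pos(b)mm [-123.76    0.28  110.14]
```

View pics/c2.png

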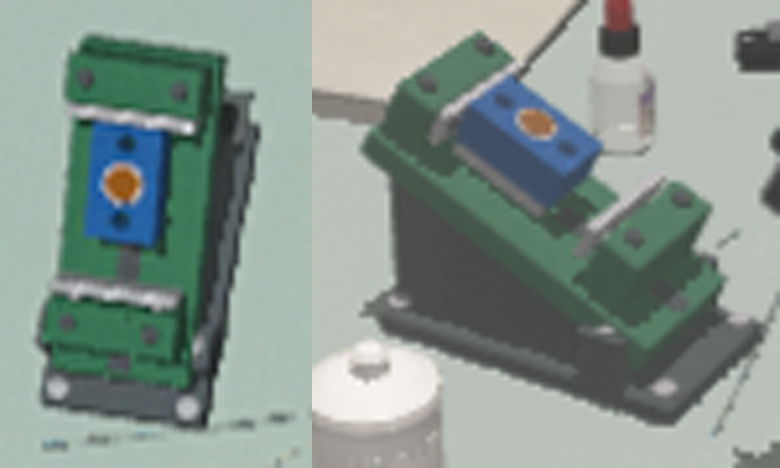

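The carrier sits flat on the parallels at top-crop (124,183). Its midline lies on the jaws' midline to within about 0.5 mm, and it is against the upper jaw. Next I push the sliding jaw.

```bash
cat > g9.py <<'E'
from b import *
manip.grasp(30); go([-.108,0,.03],vel=.15); print(go([-.108,0,.012],vel=.06,f_stop=8)); rep('start')
r=go([-.090,0,.012],vel=.04,f_stop=13.5); c,F=rep(f'free {r}')
x=c[0]+(.003 if r else 0); 
while x<-.045:
    x+=.0015; r=go([x,0,.012],vel=.015,f_stop=22); c,F=rep(f'{x*1e3:.1f} {r}')
    if F[0]<-15 or r: break
E
python3 g9.py
```

```text
False
start 18.52 w 0.001 F(b) [-0.74  0.36 -0.37] M [-0.018  0.211  0.033] pos(b)mm [-1.0822e+02 -2.0000e-02  1.1920e+01]
free False 19.12 w 0.001 F(b) [-0.29 -0.61  0.4 ] M [0.034 0.239 0.011] pos(b)mm [-8.989e+01 -8.000e-02  1.198e+01]
-88.4 False 19.38 w 0.0 F(b) [ 0.15  0.51 -0.91] M [ 0.046  0.203 -0.036] pos(b)mm [-88.49   0.    11.98]
-86.9 False 19.63 w 0.0 F(b) [-1.66  0.58  0.63] M [ 0.032  0.426 -0.034] pos(b)mm [-87.46  -0.14  11.86]
-85.4 False 19.88 w -0.001 F(b) [-5.2   0.43  4.13] M [0.106 1.067 0.032] pos(b)mm [-87.46  -0.36  11.64]
-83.9 False 20.13 w -0.001 F(b) [-8.02  0.78  5.83] M [0.191 1.354 0.012] pos(b)mm [-87.07  -0.43  11.5 ]
-82.4 False 20.38 w 0.001 F(b) [-10.05   1.57   7.1 ] M [ 0.286  1.563 -0.007] pos(b)mm [-86.13  -0.54  11.37]
-80.9 False 20.63 w -0.001 F(b) [-9.29  1.87  5.4 ] M [0.28  1.647 0.033] pos(b)mm [-84.91  -0.59  11.28]
-79.4 False 20.88 w 0.001 F(b) [-10.23   0.88   5.13] M [ 0.227  1.654 -0.051] pos(b)mm [-83.58  -0.67  11.19]
-77.9 False 21.13 w 0.003 F(b) [-9.91  2.14  5.26] M [0.215 1.666 0.006] pos(b)mm [-82.16  -0.69  11.15]
-76.
[... 1143 characters left out ...]
 -0.014] pos(b)mm [-66.    -0.9   10.93]
-59.9 False 24.13 w -0.0 F(b) [-9.91  0.95  3.67] M [ 0.159  1.655 -0.06 ] pos(b)mm [-64.58  -0.9   10.9 ]
-58.4 False 24.38 w -0.004 F(b) [-8.89  0.35  4.87] M [ 0.1    1.677 -0.004] pos(b)mm [-63.03  -0.91  10.91]
-56.9 False 24.63 w -0.003 F(b) [-9.45 -0.01  3.29] M [ 0.134  1.634 -0.023] pos(b)mm [-61.62  -0.92  10.88]
-55.4 False 24.88 w -0.001 F(b) [-11.53   1.63   5.33] M [ 0.179  1.796 -0.014] pos(b)mm [-60.48  -0.92  10.89]
-53.9 False 25.13 w 0.002 F(b) [-12.65   1.34   7.41] M [ 0.194  2.115 -0.027] pos(b)mm [-59.72  -0.95  10.82]
-52.4 False 25.38 w -0.001 F(b) [-15.48   2.05  11.56] M [ 0.237  2.459 -0.043] pos(b)mm [-59.13  -1.    10.75]
```

```bash
cat > g10.py <<'E'
from b import *; import cv2
x=-.0524
for i in range(4):
    x+=.0007; go([x,0,.012],vel=.01); c,F=rep(f'{x*1e3:.1f}')
    if F[0]<-17.2: break
manip.dwell(.3); rep('hold')
go([-.075,0,.012],vel=.03); rep('back'); go([-.105,0,.012],vel=.1); go([-.115,0,.12],vel=.15)
s=manip.sense(); rep('away')
for n in('top','side'): cv2.imwrite(f'pics/{n}3.png',optics.snapshot(n)[:,:,::-1])
a=cv2.imread('pics/top3.png')[145:235,178:238]; b=cv2.imread('pics/side3.png')[205:295,190:280]
cv2.imwrite('pics/c3.png',np.hstack([cv2.resize(i,None,fx=5.2,fy=5.2,interpolation=cv2.INTER_CUBIC) for i in(a,b)]))
E
python3 g10.py
```

```text
-51.7 25.63 w -0.004 F(b) [-16.7    1.91  12.01] M [0.26  2.687 0.008] pos(b)mm [-59.12  -1.05  10.67]
-51.0 25.88 w -0.0 F(b) [-18.06   1.89  12.86] M [ 0.313  2.81  -0.014] pos(b)mm [-58.88  -1.08  10.6 ]
hold 26.18 w -0.002 F(b) [-17.18   2.4   13.67] M [ 0.276  2.836 -0.005] pos(b)mm [-58.9   -1.07  10.62]
back 27.13 w -0.001 F(b) [-0.42  1.24  1.08] M [-0.002  0.187  0.047] pos(b)mm [-7.461e+01  6.000e-02  1.209e+01]
away 28.46 w 0.003 F(b) [0.11 0.08 0.55] M [ 0.007  0.195 -0.002] pos(b)mm [-115.16   -0.2   119.58]
```

View pics/c3.png

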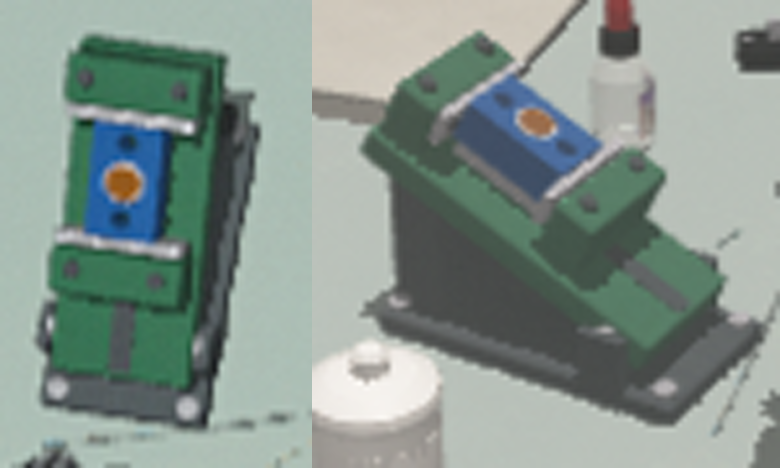

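The carrier is held between both jaws, with its disc at top-crop (124,183), flat on the parallels. The bystanders haven't moved.

```bash
python3 -c "
from plant import manip
print(manip.sign_off())"
```

```text
the job is handed in; nothing more can be done
None
```

The job is handed in at about 28 s: the carrier was pressed against the fixed jaw with about 15 N, clamped by an 18 N push on the sliding jaw, and left flat, midway across, with the gripper clear.

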